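# Prop the ice bin's lid on its stay

### The arm

A 6-joint arm with a two-finger parallel gripper is mounted at the origin on the work surface. World frame = base frame: x ahead of the robot, y to its left, z up, the work surface at z = 0. Lengths are in m, angles in rad, forces in N, time in s.
With the tool pointing down it reaches from about 0.35 to 0.775 m from the base axis. Payload 5.5 kg.
Tool frame: the origin (TCP) lies where the fingers leave the gripper's body, on its centre line; the fingertips stand 73 mm ahead of it and the grasp point (between the pads) lies 54 mm ahead of it; z points along the fingers, y is the direction in which the jaws open and shut (so a half turn about z gives the same grasp; the last joint's range is limited). The gripper opens to 85 mm and grips with 20 to 120 N. Pads are 22 mm wide; open, the fingers measure 114 mm over their backs; the gripper's body (76 mm by 85 mm) begins 54 mm behind the grasp point. The pads swing forward as they close: fully open they stand 13 mm farther back than shut.
Start: joints at [1.113, 0.313, 0.046, 1.304, 0, 1.431], TCP at [0.18, 0.546, 0.304] pointing down, gripper open.
Joint ranges: [-2.76, 2.76], [-0.86, 1.69], [-1.03, 1.26], [-2.2, 2.34], [-1.47, 1.5], [-3.14, 3.14]. Speed limits (rad/s): [2.57, 2.57, 3.14, 3.14, 3.14, 3.14].

### API

Orientations are given as a unit quaternion [w, x, y, z].
In Python, from workcell import env, read_camera, job, cut_out gives the robot as it stands.
- The arm moves only by the tool servo_tool, never from a script. Its argument "deltas" is a list of rows, each an object of numbers: "dx", "dy", "dz": the shift along the world's x, y, z in mm; "rx", "ry", "rz": the turn, a rotation vector about the world's x, y, z in rad; "fingers": the closure, from -1 (fully open) to 1 (shut). A call has 1 to 8 rows; each row shifts and turns the commanded pose from where the row before left it; what a row does not reach is not made up. A row lasts 1/10 s, in which the tool goes at most 50 mm and 8.59 degrees, less where a joint would pass 70% of its speed; a pose out of reach is approached as far as the arm can. A call is refused whole if a number of a shift passes 50 or a number of a turn 0.15, either way. A call with a gripper value outside its range is refused whole. The fingers move at their own pace and stop on an object; "newtons" is the grip in N (left out, the last holds). Time passes only in rows, so rows that do not move let the fingers close. It gives the time, the measured TCP pose, the force and the opening at its end, in the units of the state.
- env.get_state(): the state, without advancing time (a new reading comes with each control period).
- read_camera(name): name is "scene" or "top" or "wrist"; returns a dict with "img" (384x512x3 uint8, red, green, blue), "intrinsics" (3x3 intrinsics, pixels), "k1" (the pictures are not rectified: a ray, as slopes to the right and down, at radius r is drawn at 1 + k1 r^2 times it, then the intrinsics apply), "extrinsics" (4x4, takes a point from camera to world coordinates); the wrist camera has in their place "hand_eye" (4x4, takes a point from camera to tool coordinates, whose origin is the TCP and whose axes are the flange's). Camera axes: x right, y down, z forward; pixel columns grow to the right and rows downward; lengths in m; the calibration is good to about 2 mm. A picture is of the moment at which its call begins: read the wrist's pose just before it. There is no depth.
- job.hand_in(): hands the job in, once; it reports no verdict.
Trained networks look in the newest picture that a camera, given by its name, has taken for a name from the list of things; names that differ only in an ending like _2 or _b are one class to them, and where a whole thing is asked for, a point or a joint stands for the part that bears it (a point fixed in the world has none). Each returns a list of dicts, best first, with "confidence" (0 to 1); they miss things now and then, are a little off and sometimes report something else, mostly with a low value. They report only what shows in the picture. A call takes as long as a camera call.
- cut_out(target, camera): "region" (384x512 bool, what is visible of it) and "extent" ([left, top, right, bottom] in pixels, round what is visible of it).
The state is a dict: "clock": time; "joint_pos": joint angles; "qvel": joint speeds; "tau": joint torques, N m; "tcp_pos": TCP position; "orientation": TCP orientation; "wrist_force": force on the tool from outside, world axes, zero at the start; "ft_torque": the same for the moment, N m; "finger_gap": finger opening in m.
Only numpy, scipy, OpenCV 4.12 (cv2) and the standard library are available. Lean on these libraries where they do the work, as an engineer would, in place of code of your own. Each camera call takes 0.05 s, during which the arm holds its last target. There are 200 camera calls.

### The job

Prop the ice bin open so that someone can scoop ice with one hand: lift the lid of the low, wide bin (the one with the steel stay bar tucked under the lid's side) by its pull until the sprung stay swings up past centre underneath, then let the lid back down so that it rests on the stay, and let go. Leave the tall, narrow bin shut.

Things in the scene. Friction and masses are not known exactly. Their poses are not given: they have to be found in the camera images.
- ice_pull (a point): Centre of the steel T-pull on the ice bin's lid: a cross-bar 40 mm long, 20 mm thick, parallel to the hinge, on a 12 mm post near the lid's front edge, its axis 35 mm above the lid's top. Axes turn with the lid: y along the bar, x along the lid to the hinge, z out of the lid's top. The hinge line is 170 mm along +x and 43 mm along -z from here; the lid swings up, away from the robot.
- ice_hinge (a point): Middle of the lid's hinge line, at the far top edge of the ice bin; y along the hinge, x away from the bin, z up. The ice bin is the low, wide white plastic one, fixed: 200 mm front to back, 260 wide, 140 high, full of ice; flat lid 8 mm thick, 210 x 300 mm. The tall bin beside it is 160 x 160 mm, 190 high, with a like lid and pull but no stay.
- ice_lid (a joint): Opening angle of the ice bin's lid in rad: 0 shut, 1.4 at its stop. The lid weighs 0.25 to 0.45 kg; its soft-closing hinge lets it sink shut within a few seconds of letting go unless the stay holds it. Resting on the stay it reads about 0.91 (52 degrees).
- ice_stay (a joint): Angle in rad of the stay, a steel bar 8 mm thick, 100 mm long, outside the ice bin's left (+y) wall under the lid's overhang: 0 folded flat, 1.05 up at its stop. A light spring swings it up by itself under the rising lid; once the lid passes about 1.05 rad (60 degrees) it goes over centre to its stop and then carries the lid as that comes down. No need to touch it.
- dry_lid (a joint): Opening angle in rad of the lid of the tall, narrow bin: 0 shut. It should stay shut.

How it is judged:
On the way:
1. the lid has been raised far enough for the stay to swing up past centre to its stop (value of joint ice_stay above 0.9 rad), for 0.05 s.
At the end, for the whole second after the job is handed in: The ice bin's lid rests still on its stay, at 0.82 to 1.0 rad (47 to 57 degrees), with the stay standing at its stop (above 0.9 rad), and the tall bin's lid is shut (below 0.1 rad) (value of joint ice_stay above 0.9 rad and value of joint ice_lid between 0.82 and 1 rad and velocity of joint ice_lid between -0.05 and 0.05 rad/s and value of joint dry_lid below 0.1 rad); the robot touches nothing.
It fails at once if the tall bin's lid is opened (value of joint dry_lid above 0.2 rad).
It also fails if it takes over 40 s, if anything falls off the work surface, if the arm or the gripper's body presses on something with over 40 N, if the wrist force passes 120 N, or if a joint passes its speed limit or range.

## Working session

There is one attempt and no reset: what is moved stays moved. The work goes in short steps, Python scripts to look and compute and a tool call to move; the robot and the scene stay as the last step left them, time stands still between calls to the robot, and variables do not carry over. Pictures are saved under pics/ and viewed, about 8 in all and at most 12, crops included, and the job is handed in when it is done.

Besides the shell and the picture viewer there is one more tool, called after "Emit:" as name(argument=value, ...) on one line, values as JSON. servo_tool: Moves the arm, as the interface text tells. Its arguments: {"type":"object","properties":{"deltas":{"type":"array"},"newtons":{"type":"number"}},"required":["deltas"]}

```bash
mkdir -p pics; cat > h.py <<'E'
import numpy as np, cv2
from workcell import env, read_camera, job, cut_out
from scipy.spatial.transform import Rotation as R
def ray(c,uv,T=None):
    K=np.array(c["intrinsics"]);d=np.array([c["k1"],0,0,0,0.])
    p=cv2.undistortPoints(np.array([[uv]],float),K,d)[0,0]
    T=np.array(c["extrinsics"]) if T is None else T
    v=T[:3,:3]@[p[0],p[1],1]; return T[:3,3],v/np.linalg.norm(v)
def atz(c,uv,z,T=None):
    o,v=ray(c,uv,T); return o+v*(z-o[2])/v[2]
def proj(c,P,T=None):
    T=np.array(c["extrinsics"]) if T is None else T
    T=np.linalg.inv(T);r=T[:3,:3]@P+T[:3,3]
    return cv2.projectPoints(r[None],np.zeros(3),np.zeros(3),np.array(c["intrinsics"]),np.array([c["k1"],0,0,0,0.]))[0].ravel()
def tri(rs):
    A=sum(np.eye(3)-np.outer(v,v) for o,v in rs);b=sum((np.eye(3)-np.outer(v,v))@o for o,v in rs)
    return np.linalg.solve(A,b)
E
python3 - <<'E'
from h import *
ims=[]
for n in("scene","top"):
    c=read_camera(n);im=c["img"][:,:,::-1].copy()
    for t in("ice_pull","ice_lid","ice_stay","dry_lid"):
        for d in cut_out(t,n)[:3]:
            ys,xs=np.nonzero(d["region"]);print(n,t,round(d["confidence"],2),d["extent"],xs.mean().round(1),ys.mean().round(1),len(xs))
    ims.append(im)
    cv2.imwrite(f"pics/{n}0.png",im)
E
```

```text
scene ice_pull 0.72 [163.1, 118.0, 291.6, 211.3] 226.8 164.9 6310
scene ice_lid 0.63 [161.7, 117.4, 295.2, 215.3] 226.5 164.8 6288
scene dry_lid 0.79 [250.2, 189.3, 360.7, 275.4] 303.5 230.7 5399
top ice_pull 0.76 [288.3, 155.8, 432.3, 256.3] 358.1 205.5 11741
top ice_lid 0.87 [288.0, 152.6, 432.0, 257.8] 357.8 205.5 11618
top dry_lid 0.63 [176.5, 170.6, 254.2, 251.9] 215.3 211.7 6096
```

View pics/scene0.png

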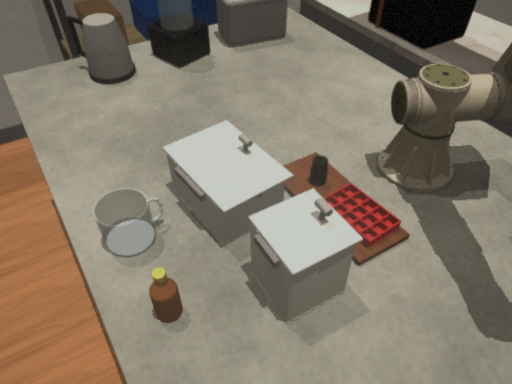

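View pics/top0.png

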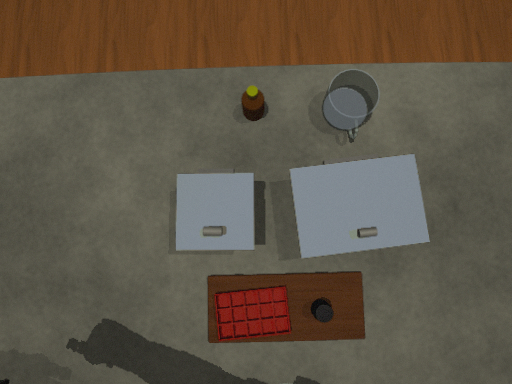

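The scene picture shows the low, wide bin with its pull at about (245,144), and the tall bin's pull at (322,208). In the top picture they are at (368,232) and (213,231).

```bash
python3 - <<'E'
from h import *
s=read_camera("scene");t=read_camera("top")
P=tri([ray(s,(245,144)),ray(t,(368,232))]);print("pull tri",P, "top@.183",atz(t,(368,232),.183))
d=cut_out("ice_lid","top")[0]["region"].astype(np.uint8)
c=max(cv2.findContours(d,0,1)[0],key=cv2.contourArea)
q=cv2.minAreaRect(c);print(q)
B=np.array([atz(t,p,.148) for p in cv2.boxPoints(q)]);print(B.round(3));
print([np.linalg.norm(B[i]-B[(i+1)%4]).round(3) for i in range(4)],B.mean(0))
# corners from the picture
C=np.array([atz(t,p,.148) for p in[(291,169),(415,156),(427,242),(302,256)]]);print(C.round(3),[np.linalg.norm(C[i]-C[(i+1)%4]).round(3) for i in range(4)],C.mean(0))
print("bar",atz(t,(359,233),.19),atz(t,(377,231),.19))
print("dry pull",tri([ray(s,(322,208)),ray(t,(213,231))]))
st=env.get_state();print(st["tcp_pos"],st["orientation"],st["clock"],st["finger_gap"])
E
```

```text
pull tri [ 0.48924815 -0.18271077  0.16575272] top@.183 [ 0.49012068 -0.17935772  0.183     ]
((358.63848876953125, 205.5556182861328), (92.32415771484375, 130.14779663085938), 82.52843475341797)
[[ 0.645 -0.011  0.148]
 [ 0.677 -0.318  0.148]
 [ 0.462 -0.329  0.148]
 [ 0.433 -0.03   0.148]]
[np.float64(0.309), np.float64(0.216), np.float64(0.3), np.float64(0.213)] [ 0.55417412 -0.17198235  0.148     ]
[[ 0.643 -0.017  0.148]
 [ 0.666 -0.312  0.148]
 [ 0.464 -0.324  0.148]
 [ 0.441 -0.035  0.148]] [np.float64(0.296), np.float64(0.203), np.float64(0.29), np.float64(0.202)] [ 0.55351603 -0.17202759  0.148     ]
bar [ 0.48835508 -0.15761712  0.19      ] [ 0.49147879 -0.19752368  0.19      ]
dry pull [0.50038453 0.15688031 0.22778257]
[0.17971565 0.54622189 0.30394743] [2.85085237e-05 1.58232313e-01 9.87401910e-01 5.65504959e-05] 0.65 0.08553771392898178
```

Emit:
servo_tool(deltas=[{"dx": 25,"dy": -25,"dz": 20,"rz": 0.05},{"dx": 28,"dy": -30,"dz": 20,"rz": 0.05},{"dx": 28,"dy": -32,"dz": 20,"rz": 0.05},{"dx": 28,"dy": -32,"dz": 10,"rz": 0.05},{"dx": 25,"dy": -36,"dz": 0,"rz": 0.05},{"dx": 25,"dy": -38,"dz": 0,"rz": 0.05},{"dx": 25,"dy": -38,"dz": 0,"rz": 0.05},{"dx": 20,"dy": -40,"dz": 0,"rz": 0.05}], newtons=60)

```text
invalid input at $.deltas[0]: expected keys dx, dy, dz, rx, ry, rz, fingers
```

Emit:
servo_tool(deltas=[{"dx": 12,"dy": -46},{"dx": 12,"dy": -46},{"dx": 12,"dy": -46},{"dx": 12,"dy": -46},{"dx": 12,"dy": -46},{"dx": 12,"dy": -46},{"dx": 10,"dy": -46},{"dx": 8,"dy": -46}])

```text
invalid input at $.deltas[0]: expected keys dx, dy, dz, rx, ry, rz, fingers
```

Emit:
servo_tool(deltas=[{"dx": 25,"dy": -25,"dz": 20,"rx": 0,"ry": 0,"rz": 0.05,"fingers": -1},{"dx": 28,"dy": -30,"dz": 20,"rx": 0,"ry": 0,"rz": 0.05,"fingers": -1},{"dx": 28,"dy": -32,"dz": 20,"rx": 0,"ry": 0,"rz": 0.05,"fingers": -1},{"dx": 28,"dy": -32,"dz": 10,"rx": 0,"ry": 0,"rz": 0.05,"fingers": -1},{"dx": 25,"dy": -36,"dz": 0,"rx": 0,"ry": 0,"rz": 0.05,"fingers": -1},{"dx": 25,"dy": -38,"dz": 0,"rx": 0,"ry": 0,"rz": 0.05,"fingers": -1},{"dx": 25,"dy": -38,"dz": 0,"rx": 0,"ry": 0,"rz": 0.05,"fingers": -1},{"dx": 20,"dy": -40,"dz": 0,"rx": 0,"ry": 0,"rz": 0.05,"fingers": -1}], newtons=60)

```text
clock: 1.45
tcp_pos: [0.3847, 0.2737, 0.374]
orientation: [0.0, -0.042, 0.999, 0.0]
wrist_force: [0.3, 0.8, 0.4]
finger_gap: 0.0853
```

Emit:
servo_tool(deltas=[{"dx": 12,"dy": -46,"dz": 0,"rx": 0,"ry": 0,"rz": 0,"fingers": -1},{"dx": 12,"dy": -46,"dz": 0,"rx": 0,"ry": 0,"rz": 0,"fingers": -1},{"dx": 12,"dy": -46,"dz": 0,"rx": 0,"ry": 0,"rz": 0,"fingers": -1},{"dx": 12,"dy": -46,"dz": 0,"rx": 0,"ry": 0,"rz": 0,"fingers": -1},{"dx": 12,"dy": -46,"dz": 0,"rx": 0,"ry": 0,"rz": 0,"fingers": -1},{"dx": 12,"dy": -46,"dz": 0,"rx": 0,"ry": 0,"rz": 0,"fingers": -1},{"dx": 10,"dy": -46,"dz": 0,"rx": 0,"ry": 0,"rz": 0,"fingers": -1},{"dx": 8,"dy": -46,"dz": 0,"rx": 0,"ry": 0,"rz": 0,"fingers": -1}])

```text
clock: 2.25
tcp_pos: [0.4739, -0.0948, 0.3742]
orientation: [0.0, -0.041, 0.999, -0.0]
wrist_force: [1.2, 0.8, -0.6]
finger_gap: 0.0856
```

Emit:
servo_tool(deltas=[{"dx": 3,"dy": -28,"dz": -20,"rx": 0,"ry": 0,"rz": 0,"fingers": -1},{"dx": 3,"dy": -28,"dz": -20,"rx": 0,"ry": 0,"rz": 0,"fingers": -1},{"dx": 3,"dy": -28,"dz": -20,"rx": 0,"ry": 0,"rz": 0,"fingers": -1},{"dx": 0,"dy": 0,"dz": 0,"rx": 0,"ry": 0,"rz": 0,"fingers": -1}])

```text
clock: 2.65
tcp_pos: [0.482, -0.1792, 0.3109]
orientation: [-0.002, -0.039, 0.999, 0.001]
wrist_force: [-0.2, -0.2, -0.4]
finger_gap: 0.0854
```

```bash
python3 - <<'E'
from h import *
s=env.get_state();c=read_camera("wrist")
q=s["orientation"];T=np.eye(4);T[:3,:3]=R.from_quat([q[1],q[2],q[3],q[0]]).as_matrix();T[:3,3]=s["tcp_pos"]
T=T@np.array(c["hand_eye"]);np.save("T.npy",T);print(s["tcp_pos"],q,"cam",T[:3,3])
print("expected pull px",proj(c,np.array([.490,-.180,.183]),T))
cv2.imwrite("pics/w1.png",c["img"][:,:,::-1])
E
```

```text
[ 0.48197262 -0.1792204   0.31088041] [-1.85756045e-03 -3.91284746e-02  9.99232155e-01  7.82175516e-04] cam [ 0.40609937 -0.18591708  0.37983442]
expected pull px [253.7573316 219.9911694]
```

View pics/w1.png

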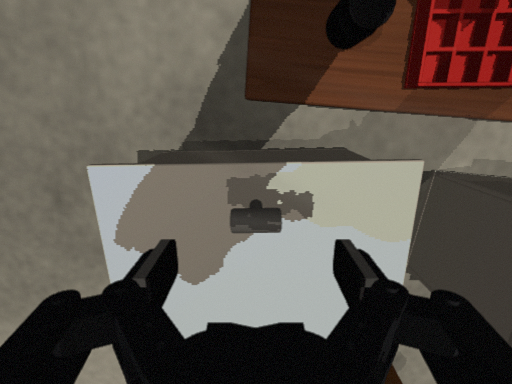

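The wrist view shows the T-bar at (256,220), centred between the fingers and level. The expected position was (254,220), so the measurement agrees to within about 2 mm. Descending next.

Emit:
servo_tool(deltas=[{"dx": 8,"dy": 1,"dz": -20,"rx": 0,"ry": 0,"rz": 0,"fingers": -1},{"dx": 0,"dy": 0,"dz": -25,"rx": 0,"ry": 0,"rz": 0,"fingers": -1},{"dx": 0,"dy": 0,"dz": -20,"rx": 0,"ry": 0,"rz": 0,"fingers": -1},{"dx": 0,"dy": 0,"dz": -14,"rx": 0,"ry": 0,"rz": 0,"fingers": -1},{"dx": 0,"dy": 0,"dz": 0,"rx": 0,"ry": 0,"rz": 0,"fingers": -1},{"dx": 0,"dy": 0,"dz": 0,"rx": 0,"ry": 0,"rz": 0,"fingers": -1}])

```text
clock: 3.3
tcp_pos: [0.491, -0.1751, 0.236]
orientation: [0.0, -0.042, 0.999, -0.0]
wrist_force: [0.2, -1.3, 0.0]
finger_gap: 0.0853
```

Emit:
servo_tool(deltas=[{"dx": 0,"dy": 0,"dz": 0,"rx": 0,"ry": 0,"rz": 0,"fingers": 1},{"dx": 0,"dy": 0,"dz": 0,"rx": 0,"ry": 0,"rz": 0,"fingers": 1},{"dx": 0,"dy": 0,"dz": 0,"rx": 0,"ry": 0,"rz": 0,"fingers": 1},{"dx": 0,"dy": 0,"dz": 0,"rx": 0,"ry": 0,"rz": 0,"fingers": 1},{"dx": 0,"dy": 0,"dz": 0,"rx": 0,"ry": 0,"rz": 0,"fingers": 1},{"dx": 0,"dy": 0,"dz": 0,"rx": 0,"ry": 0,"rz": 0,"fingers": 1},{"dx": 0,"dy": 0,"dz": 0,"rx": 0,"ry": 0,"rz": 0,"fingers": 1},{"dx": 0,"dy": 0,"dz": 0,"rx": 0,"ry": 0,"rz": 0,"fingers": 1}])

```text
clock: 4.1
tcp_pos: [0.4912, -0.1776, 0.2365]
orientation: [0.001, -0.041, 0.999, -0.002]
wrist_force: [-1.6, -5.0, 4.7]
finger_gap: 0.0389
```

```bash
python3 - <<'E'
from h import *
s=env.get_state();c=read_camera("wrist");cv2.imwrite("pics/w2.png",c["img"][:,:,::-1]);print(s["clock"],s["tcp_pos"],s["wrist_force"],s["ft_torque"],s["finger_gap"])
a=.085;p=.2477;r=.1754;prev=None
for th in np.arange(0,1.21,.1):
    q=np.array([-r*np.cos(p+th)+r*np.cos(p),r*np.sin(p+th)-r*np.sin(p)])*1e3
    w=np.array([q[0]*np.cos(a),q[0]*np.sin(a),q[1]])
    print(th.round(1),w.round(1),None if prev is None else (w-prev).round(1));prev=w
E
```

```text
4.1 [ 0.49122973 -0.17757443  0.23647605] [-1.57580507 -5.01673615  4.74216553] [-1.02649038  0.37241466  0.20631537] 0.03890815822070055
0.0 [0. 0. 0.] None
0.1 [ 5.1  0.4 16.8] [ 5.1  0.4 16.8]
0.2 [11.9  1.  32.9] [ 6.8  0.6 16.2]
0.3 [20.2  1.7 48.3] [ 8.3  0.7 15.4]
0.4 [30.1  2.6 62.8] [ 9.8  0.8 14.5]
0.5 [41.3  3.5 76.3] [11.2  1.  13.4]
0.6 [53.8  4.6 88.5] [12.5  1.1 12.2]
0.7 [67.4  5.7 99.4] [13.7  1.2 10.9]
0.8 [ 82.1   7.  108.9] [14.7  1.3  9.5]
0.9 [ 97.7   8.3 116.9] [15.6  1.3  8. ]
1.0 [113.9   9.7 123.3] [16.3  1.4  6.4]
1.1 [130.8  11.1 128. ] [16.8  1.4  4.7]
1.2 [148.   12.6 131.1] [17.2  1.5  3. ]
```

View pics/w2.png

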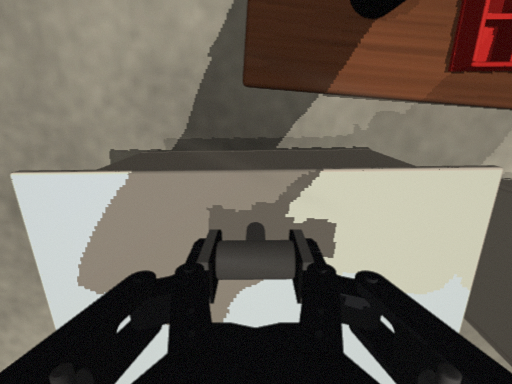

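Picture: the pads hold the bar's two ends (columns 215 to 300, row 260), gap 39 mm. Now lifting along the arc.

Emit:
servo_tool(deltas=[{"dx": 2,"dy": 0,"dz": 8,"rx": 0,"ry": 0,"rz": 0,"fingers": 1},{"dx": 3,"dy": 0,"dz": 9,"rx": 0,"ry": 0,"rz": 0,"fingers": 1},{"dx": 7,"dy": 1,"dz": 16,"rx": 0,"ry": 0,"rz": 0,"fingers": 1},{"dx": 8,"dy": 1,"dz": 15,"rx": 0,"ry": 0,"rz": 0,"fingers": 1},{"dx": 0,"dy": 0,"dz": 0,"rx": 0,"ry": 0,"rz": 0,"fingers": 1}], newtons=70)

```text
clock: 4.65
tcp_pos: [0.5116, -0.1756, 0.2842]
orientation: [0.0, -0.04, 0.999, -0.002]
wrist_force: [0.1, -7.2, -4.0]
finger_gap: 0.0389
```

Emit:
servo_tool(deltas=[{"dx": 10,"dy": 1,"dz": 15,"rx": 0,"ry": 0,"rz": 0,"fingers": 1},{"dx": 11,"dy": 1,"dz": 13,"rx": 0,"ry": 0,"rz": 0,"fingers": 1},{"dx": 13,"dy": 1,"dz": 12,"rx": 0,"ry": 0,"rz": 0,"fingers": 1},{"dx": 14,"dy": 1,"dz": 11,"rx": 0,"ry": 0,"rz": 0,"fingers": 1},{"dx": 0,"dy": 0,"dz": 0,"rx": 0,"ry": 0,"rz": 0,"fingers": 1}])

```text
clock: 5.15
tcp_pos: [0.559, -0.1713, 0.3343]
orientation: [-0.001, -0.04, 0.999, -0.002]
wrist_force: [-4.0, -6.8, -0.7]
finger_gap: 0.0391
```

```bash
python3 - <<'E'
from h import *
s=env.get_state();c=read_camera("scene");cv2.imwrite("pics/s3.png",cv2.resize(c["img"][60:260,120:380,::-1],None,fx=3,fy=3));print(s["clock"],s["tcp_pos"],s["wrist_force"],s["ft_torque"],s["finger_gap"])
E
```

```text
5.15 [ 0.55903397 -0.17132195  0.33428536] [-4.02163206 -6.76789532 -0.73748007] [-1.42553872  1.08678492 -0.25268927] 0.03906123821552568
```

View pics/s3.png

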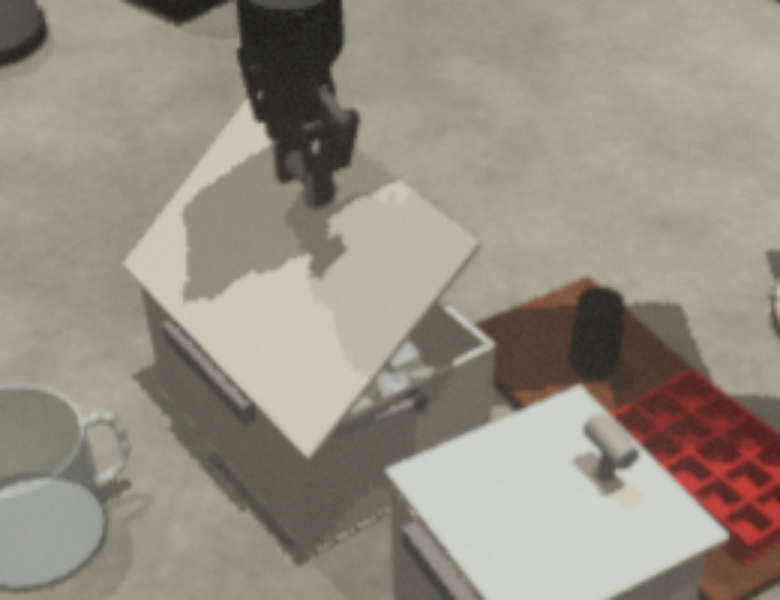

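The ice bin's lid is about 0.7 rad open with the pull in the jaws, and the tall bin is shut. Raising to about 1.17 rad.

Emit:
servo_tool(deltas=[{"dx": 15,"dy": 1,"dz": 10,"rx": 0,"ry": 0,"rz": 0,"fingers": 1},{"dx": 15,"dy": 2,"dz": 8,"rx": 0,"ry": 0,"rz": 0,"fingers": 1},{"dx": 16,"dy": 1,"dz": 6,"rx": 0,"ry": 0,"rz": 0,"fingers": 1},{"dx": 17,"dy": 2,"dz": 5,"rx": 0,"ry": 0,"rz": 0,"fingers": 1},{"dx": 13,"dy": 1,"dz": 2,"rx": 0,"ry": 0,"rz": 0,"fingers": 1},{"dx": 0,"dy": 0,"dz": 0,"rx": 0,"ry": 0,"rz": 0,"fingers": 1},{"dx": 0,"dy": 0,"dz": 0,"rx": 0,"ry": 0,"rz": 0,"fingers": 1}])

```text
clock: 5.9
tcp_pos: [0.6341, -0.1643, 0.3646]
orientation: [-0.001, -0.04, 0.999, -0.001]
wrist_force: [-2.2, -5.6, 0.0]
finger_gap: 0.0384
```

```bash
python3 - <<'E'
from h import *
s=env.get_state();c=read_camera("scene");cv2.imwrite("pics/s4.png",cv2.resize(c["img"][60:260,120:380,::-1],None,fx=3,fy=3));print(s["clock"],s["tcp_pos"],s["wrist_force"],s["ft_torque"],s["finger_gap"])
for n in("scene","top"):
  read_camera(n)
  for d in cut_out("ice_stay",n)[:2]: print(n,d["confidence"],d["extent"])
E
```

```text
5.9 [ 0.63413176 -0.16432138  0.36455393] [-2.23630076 -5.58996542  0.04865855] [-1.18844002  0.81336005 -0.13429466] 0.038409295864493084
top 0.43 [295.3, 195.5, 302.9, 220.1]
top 0.2 [290.4, 157.8, 392.5, 194.2]
```

View pics/s4.png

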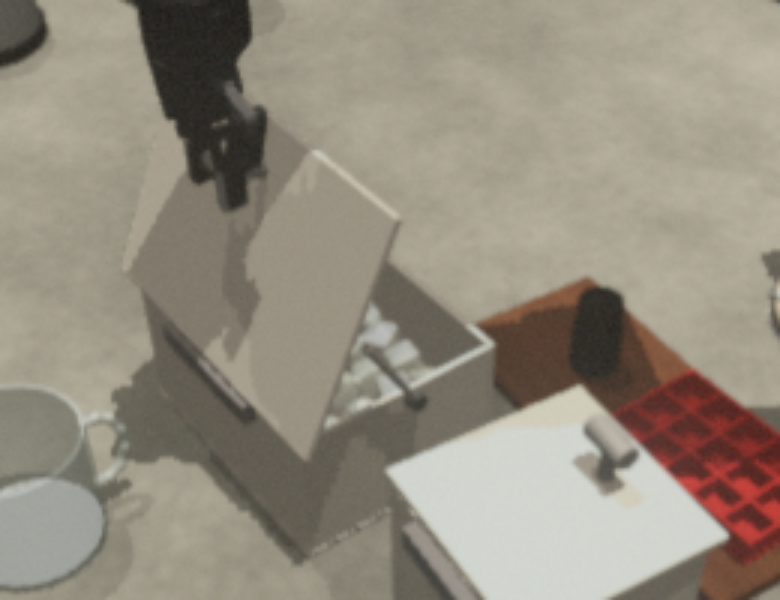

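The stay now shows standing up beside the wall, from (365,350) to (415,400) in the crop. Its foreshortened length in the top view also fits it being at its stop. Letting the lid down onto it.

Emit:
servo_tool(deltas=[{"dx": -9,"dy": -1,"dz": -1,"rx": 0,"ry": 0,"rz": 0,"fingers": 1},{"dx": -9,"dy": -1,"dz": -2,"rx": 0,"ry": 0,"rz": 0,"fingers": 1},{"dx": -9,"dy": -1,"dz": -3,"rx": 0,"ry": 0,"rz": 0,"fingers": 1},{"dx": -8,"dy": 0,"dz": -3,"rx": 0,"ry": 0,"rz": 0,"fingers": 1},{"dx": -4,"dy": 0,"dz": -2,"rx": 0,"ry": 0,"rz": 0,"fingers": 1},{"dx": 0,"dy": 0,"dz": 0,"rx": 0,"ry": 0,"rz": 0,"fingers": 1}])

```text
clock: 6.75
tcp_pos: [0.5965, -0.1678, 0.3546]
orientation: [0.002, -0.04, 0.999, -0.002]
wrist_force: [3.0, -7.4, -0.2]
finger_gap: 0.0387
```

```bash
python3 - <<'E'
from h import *
s=env.get_state();c=read_camera("scene");cv2.imwrite("pics/s5.png",cv2.resize(c["img"][60:260,120:380,::-1],None,fx=3,fy=3));print(s["clock"],s["tcp_pos"],s["wrist_force"],s["ft_torque"],s["finger_gap"])
E
```

```text
6.75 [ 0.59648031 -0.16776457  0.35462528] [ 2.96395358 -7.38029123 -0.21081965] [-1.31965279 -1.15887832  0.04027166] 0.03874448653314885
```

View pics/s5.png

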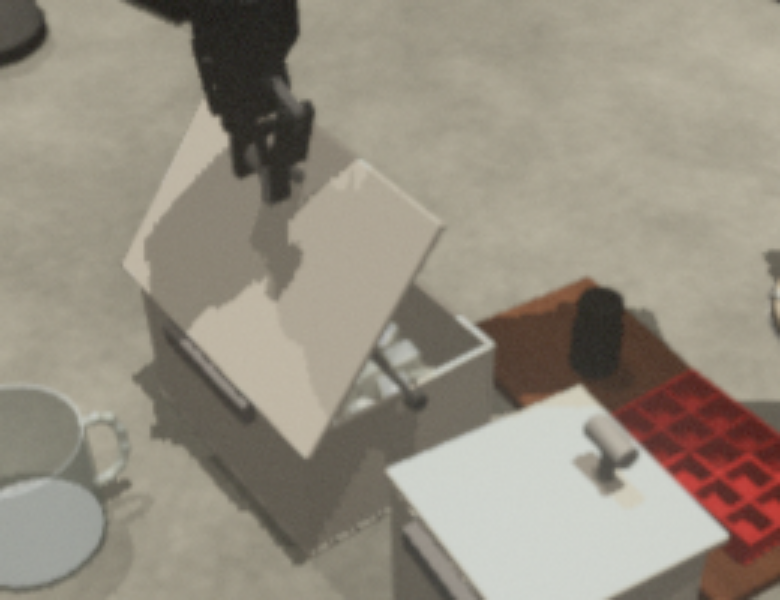

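The lid sits just above the upright stay, which has not moved. Last few millimetres down, then release and straight up.

Emit:
servo_tool(deltas=[{"dx": -3,"dy": 0,"dz": -2,"rx": 0,"ry": 0,"rz": 0,"fingers": 1},{"dx": 0,"dy": 0,"dz": 0,"rx": 0,"ry": 0,"rz": 0,"fingers": 1},{"dx": 0,"dy": 0,"dz": 0,"rx": 0,"ry": 0,"rz": 0,"fingers": -1},{"dx": 0,"dy": 0,"dz": 0,"rx": 0,"ry": 0,"rz": 0,"fingers": -1},{"dx": 0,"dy": 0,"dz": 0,"rx": 0,"ry": 0,"rz": 0,"fingers": -1},{"dx": 0,"dy": 0,"dz": 0,"rx": 0,"ry": 0,"rz": 0,"fingers": -1},{"dx": 0,"dy": 0,"dz": 0,"rx": 0,"ry": 0,"rz": 0,"fingers": -1},{"dx": 0,"dy": 0,"dz": 0,"rx": 0,"ry": 0,"rz": 0,"fingers": -1}])

```text
clock: 7.6
tcp_pos: [0.5926, -0.1656, 0.3518]
orientation: [-0.0, -0.041, 0.999, 0.0]
wrist_force: [-0.1, -0.3, 1.3]
finger_gap: 0.0852
```

Emit:
servo_tool(deltas=[{"dx": 0,"dy": 0,"dz": 10,"rx": 0,"ry": 0,"rz": 0,"fingers": -1},{"dx": 0,"dy": 0,"dz": 20,"rx": 0,"ry": 0,"rz": 0,"fingers": -1},{"dx": 0,"dy": 0,"dz": 25,"rx": 0,"ry": 0,"rz": 0,"fingers": -1},{"dx": 0,"dy": 0,"dz": 25,"rx": 0,"ry": 0,"rz": 0,"fingers": -1},{"dx": 0,"dy": 0,"dz": 25,"rx": 0,"ry": 0,"rz": 0,"fingers": -1},{"dx": 0,"dy": 0,"dz": 0,"rx": 0,"ry": 0,"rz": 0,"fingers": -1},{"dx": 0,"dy": 0,"dz": 0,"rx": 0,"ry": 0,"rz": 0,"fingers": -1},{"dx": 0,"dy": 0,"dz": 0,"rx": 0,"ry": 0,"rz": 0,"fingers": -1}])

```text
clock: 8.4
tcp_pos: [0.5926, -0.1658, 0.4561]
orientation: [-0.001, -0.041, 0.999, 0.0]
wrist_force: [0.8, 0.4, -0.1]
finger_gap: 0.085
```

Emit:
servo_tool(deltas=[{"dx": 0,"dy": 0,"dz": 0,"rx": 0,"ry": 0,"rz": 0,"fingers": -1},{"dx": 0,"dy": 0,"dz": 0,"rx": 0,"ry": 0,"rz": 0,"fingers": -1},{"dx": 0,"dy": 0,"dz": 0,"rx": 0,"ry": 0,"rz": 0,"fingers": -1},{"dx": 0,"dy": 0,"dz": 0,"rx": 0,"ry": 0,"rz": 0,"fingers": -1},{"dx": 0,"dy": 0,"dz": 0,"rx": 0,"ry": 0,"rz": 0,"fingers": -1},{"dx": 0,"dy": 0,"dz": 0,"rx": 0,"ry": 0,"rz": 0,"fingers": -1},{"dx": 0,"dy": 0,"dz": 0,"rx": 0,"ry": 0,"rz": 0,"fingers": -1},{"dx": 0,"dy": 0,"dz": 0,"rx": 0,"ry": 0,"rz": 0,"fingers": -1}])

```text
clock: 9.2
tcp_pos: [0.5927, -0.1658, 0.457]
orientation: [0.0, -0.041, 0.999, 0.0]
wrist_force: [-1.1, -0.9, 0.5]
finger_gap: 0.086
```

```bash
python3 - <<'E'
from h import *
s=env.get_state();c=read_camera("scene");im=c["img"].copy();print(s["clock"],s["tcp_pos"],s["wrist_force"],s["finger_gap"])
for i in range(20): c=read_camera("scene")
print("diff over 1 s in lid area",np.abs(c["img"].astype(int)-im)[100:220,150:300].mean(),"noise elsewhere",np.abs(c["img"].astype(int)-im)[280:,300:].mean())
# expected front-lid corners in the scene for candidate angles; drawn on the picture
a=.085;H=np.array([.659,-.166,.140]);X=np.array([np.cos(a),np.sin(a),0]);Y=np.array([-np.sin(a),np.cos(a),0]);Z=np.array([0,0,1.])
o=cv2.resize(c["img"][60:260,120:380,::-1],None,fx=3,fy=3)
for th,col in((.82,(0,0,255)),(.91,(0,255,0)),(1.0,(255,0,0))):
    u=-X*np.cos(th)+Z*np.sin(th)
    n=X*np.sin(th)+Z*np.cos(th)
    p=[(proj(c,H+u*.205+n*.008+Y*s)-[120,60])*3 for s in(.15,-.15)]
    cv2.line(o,*[tuple(int(v) for v in k) for k in p],col,1)
cv2.imwrite("pics/s6.png",o)
E
```

```text
9.2 [ 0.59268877 -0.16577812  0.45695182] [-1.10139673 -0.87962484  0.54649212] 0.08600146504256234
diff over 1 s in lid area 1.3870925925925925 noise elsewhere 1.32711961780358
```

View pics/s6.png

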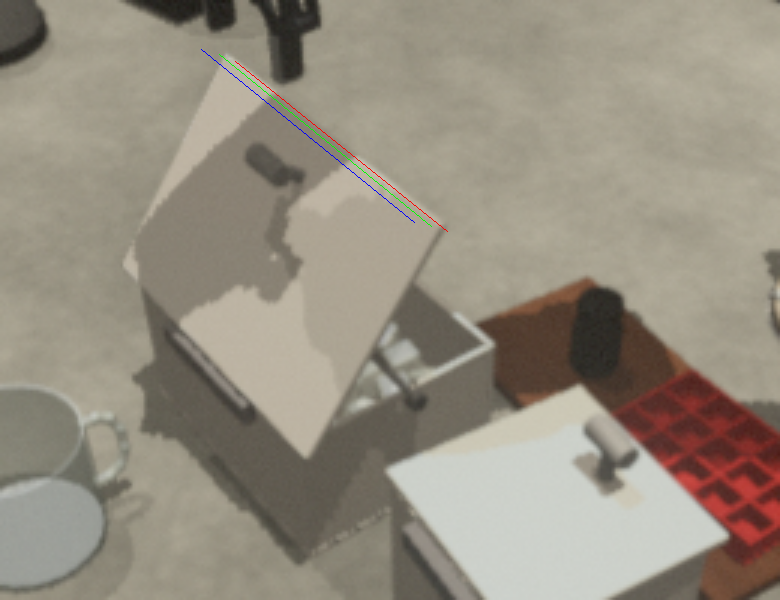

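The lid stands still. Its front edge, from about (225,55) to (440,230), lies by the predicted 0.91 rad line. The stay is upright, the gripper is clear and the tall bin is shut.

```bash
python3 -c "
from h import *
job.hand_in()"
```

```text
the job is handed in; nothing more can be done
```

The ice bin is propped open: its lid rests on the stay, the gripper has let go, and I handed the job in at about 10 s on the robot's clock. No verdict is reported.

I gripped the pull by its two bar ends and swung the lid up to about 1.15 rad. The stay came up, and I lowered the lid onto it, released it and backed straight up about 100 mm.

- **Lid angle:** its front edge in the last picture lies between the predicted lines for 0.82 and 0.91 rad, close to the 0.91 one. That is an estimate from the picture, because the joint cannot be read directly.
- **Lid movement:** the lid did not move over the last second; the picture changed no more there than the camera noise elsewhere.
- **Stay:** it looks upright in the last picture. After the lift its length in the top view fitted it being at its stop, though the network saw it there with only 0.43 confidence and not at all in the scene camera.
- **Tall bin and gripper:** the tall bin looks shut, and the gripper is clear, with about 1 N at the wrist.
- **Disagreement:** my first triangulated pull height was 17 mm lower than the dimensions given. I used the given height, and the wrist view confirmed it to within about 2 mm.

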